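Check a glasswasher wash arm and unscrew its retaining cap

TASK

Guide the glasswasher's wash arm round by hand through one full turn, either way and without flicking it, to see that it runs free while its blue cap is still on. Then unscrew the cap: nobody knows whether its thread is right- or left-handed, so try it one way and, if it will not budge, the other, and lift it straight off. Finish holding the cap still in the gripper about 10 cm above its seat, touching nothing else, and leave the vase, the lantern and the plates where they stand.

Things in the scene. Friction and masses are not known exactly. Their poses are not given: they have to be found in the camera images.
- wash_arm (a joint): turn of the steel wash arm about the upright axis through point cap_seat, rad: 0 at the start, growing counter-clockwise seen from above, counting on past a full turn (6.28). No stops; turns lightly (0.05 N m) and stays where it is left. Hub 70 mm across, its top 75.5 mm above the bench, with a flat blade to either side. The cap does not turn with it
- wash_arm_tip (a point): middle of the outer end of one blade of the wash arm, 165 mm from the axis, 62 mm above the bench; the other blade points the other way. Each blade is 36 mm wide, from the hub out; the last 10 mm is an end plug 40 mm wide. Metal 53 to 71 mm above the bench, nozzles on top up to 76 mm; open space below it down to 25 mm, from 55 to 160 mm off the axis
- cap: ribbed round hand nut of blue plastic, 43 mm across, 36 mm tall, 40 to 90 g, over the centre of the wash arm, screwed tight at the start; origin at the centre of its underside, z up its axis. Gripped on its sides from above. A right-hand thread is loosened counter-clockwise seen from above, a left-hand one clockwise; which one it has changes from start to start
- cap_seat (a point): point fixed on the wash arm's axis, 78 mm above the bench, z up: the centre of the underside of the tight cap. Thread: two-start, quick. Turned the wrong way the cap stops firmly within 0.2 rad. The right way it turns easily, rises about 2.7 mm per rad, comes free to be lifted straight up after about 1.2 rad, and stops at about 2.3 rad; lift at 1.3 to 2 rad
- tray: fixed steel floor plate of a glasswasher, 380 mm square with a 26 mm high edge; origin at the centre of its underside, on the wash arm's axis; x and y along its edges. A grey column under the arm; a fixed grey overflow pipe 53 mm across, 104 mm high, stands in the corner at x +158, y +158 mm
- vase: cream stoneware bud vase, 68 mm across, 100 mm tall, loose beside the tray; origin at the centre of its underside; not to be moved
- lantern: black wire tea-light lantern, 90 mm across, 116 mm tall, loose beside the tray; origin at the centre of its underside; not to be moved
- plates: stack of white side plates, 150 mm across, 48 mm high, loose beside the tray; origin at the centre of its underside; not to be moved

How it is judged:
On the way, in this order (a step that is already met when the one before it is completed fails the run):
1. the wash arm has been guided through a full turn (at least 355 degrees from its start, either way) with the cap still on its seat ((value of joint wash_arm above 6.2 rad or value of joint wash_arm below -6.2 rad) and distance between cap and cap_seat below 0.01 m).
2. the gripper has lifted the cap off the thread, more than 30 mm above its seat (z of cap in the frame of cap_seat above 0.03 m and contact force between the fingers and cap above 0.5 N), for 0.2 s.
At the end, for the whole second after the job is handed in: the cap is held by the fingers, still (under 30 mm/s), its underside 60 to 200 mm above its seat and within 80 mm of straight above it, touching neither tray nor wash arm; vase, lantern and plates within 30 mm of where they stood (z of cap in the frame of cap_seat between 0.06 and 0.2 m and horizontal distance between cap and cap_seat below 0.08 m and contact force between the fingers and cap above 0.5 N and linear speed of cap below 0.03 m/s and contact force between cap and tray below 0.1 N and contact force between cap and wash_arm below 0.1 N and distance of each of vase, lantern, plates from where it was at the start of the episode below 0.03 m); the arm keeps its last pose, push and grip.
It fails at once if the wash arm is flicked round (faster than 6 rad/s, about a turn a second) (velocity of joint wash_arm above 6 rad/s or velocity of joint wash_arm below -6 rad/s).
It fails at once if the vase, the lantern or the stack of plates is moved more than 30 mm (distance of any of vase, lantern, plates from where it was at the start of the episode above 0.03 m).
It also fails if it takes over 72 s, if anything falls off the work surface, if the arm or the gripper's body presses on something with over 40 N, if the wrist force passes 120 N, or if a joint passes its speed limit or range.

ROBOT

A 7-joint arm with a two-finger parallel gripper is mounted at the origin on the work surface. World frame = base frame: x ahead of the robot, y to its left, z up, the work surface at z = 0. Lengths are in m, angles in rad, forces in N, time in s.
With the tool pointing down it reaches from about 0.425 to 0.925 m from the base axis. Payload 6.8 kg.
Tool frame: the origin (TCP) lies where the fingers leave the gripper's body, on its centre line; the fingertips stand 73 mm ahead of it and the grasp point (between the pads) lies 54 mm ahead of it; z points along the fingers, y is the line along which they close (so a half turn about z gives the same grasp; the last joint's range is limited). The gripper opens to 85 mm and grips with 20 to 120 N. Pads are 22 mm wide; open, the fingers measure 114 mm over their backs; the gripper's body (76 mm by 85 mm) begins 54 mm behind the grasp point. The pads swing forward as they close: fully open they stand 13 mm farther back than shut.
Start: joints at [-1.37, 0.477, 0.022, 1.555, -0.011, 1.109, -0.083], TCP at [0.205, 0.643, 0.304] pointing down, gripper open.
Joint ranges: [-2.96, 2.96], [-0.34, 2.1], [-1.41, 1.46], [0.24, 2.44], [-1.37, 4.51], [0.17, 1.92], [-2.96, 2.96]. Speed limits (rad/s): [2.39, 2.39, 3.14, 3.14, 3.14, 3.14, 3.14].

INTERFACE

Orientations are given as a rotation vector (axis times angle).
In Python, from bench import r, cams gives the robot as it stands (r), with the cameras (cams).
- The arm moves only by the tool send_path, called after "Call:" by a JSON object that holds its "name" and its "arguments", one argument or row to a line. Schema: {"type":"object","properties":{"moves":{"type":"object","properties":{"sx":{"type":"array","items":{"type":"number"},"minItems":1,"maxItems":5},"sy":{"type":"array","items":{"type":"number"},"minItems":1,"maxItems":5},"sz":{"type":"array","items":{"type":"number"},"minItems":1,"maxItems":5},"ax":{"type":"array","items":{"type":"number"},"minItems":1,"maxItems":5},"ay":{"type":"array","items":{"type":"number"},"minItems":1,"maxItems":5},"az":{"type":"array","items":{"type":"number"},"minItems":1,"maxItems":5}},"additionalProperties":false,"required":["sx","sy","sz","ax","ay","az"]},"jaw":{"type":"number"},"grip_n":{"type":"number"},"only":{"type":"string"},"quiet":{"type":"boolean"},"lines":{"type":"string"}},"required":["moves"],"additionalProperties":false}. moves is an object with one list for each field, all of the same length, 1 to 5, a row being the entries at one place: sx, sy, sz (the shift in m), ax, ay, az (a rotation vector in rad); each row is the pose to reach, as a shift and turn from the pose commanded when the call began, along the tool's axes at that moment; what a row does not reach only later rows make up. A row lasts 1/10 s, in which the tool goes at most 0.05 m and 0.15 rad, less where a joint would pass 70% of its speed; a pose out of reach is approached as far as the arm can. jaw is the finger opening in m, set as the call begins (left out keeps the last). The fingers move at their own pace and stop on an object; grip_n is the grip in N (left out, the last holds). Time passes only in rows, so rows that do not move let the fingers close. The tool returns the time, the measured TCP pose, the force, the opening and the grip force at its end. only (a regular expression) keeps the lines of the reply that match it, lines (a string "A,B") keeps lines A to B, and quiet returns only ok. Input that does not fit is refused with a message, and nothing moves.
- r.get_obs(): the state, without advancing time (a new reading comes with each control period).
- cams.grab_frame(name): name is "scene" or "top"; returns (picture, depth): 384x512x3 uint8, blue, green, red; 384x512 float32, m along the optical axis (not along the pixel's ray), 0 where there is no reading.
- cams.camera_info(name): a dict with "camera_matrix" (3x3 intrinsics, pixels), "R" (3x3) and "t" (3): a world point X has camera coordinates R X + t. Camera axes: x right, y down, z forward; pixel columns grow to the right and rows downward; lengths in m; the calibration is good to about 2 mm. A picture is of the moment at which its call begins. camera_info takes no time and is no camera call.
- r.hand_in(): hands the job in; it is judged then, once.
The state is a dict: "clock": time; "joints": joint angles; "qvel": joint speeds; "tau": joint torques, N m; "tcp_pos": TCP position; "orientation": TCP orientation; "contact_force": force on the tool from outside, world axes, zero at the start; "moment": the same for the moment, N m; "grip_width": finger opening in m; "gripper_force": force on a finger pad.
Only numpy, scipy, OpenCV 4.12 (cv2) and the standard library are available. Lean on these libraries where they do the work, as an engineer would, in place of code of your own. Each camera call takes 0.05 s, during which the arm holds its last target. There are 200 camera calls.

## Working session

There is one attempt and no reset: what is moved stays moved. The work goes in short steps, Python scripts to look and compute and a tool call to move; the robot and the scene stay as the last step left them, time stands still between calls to the robot, and variables do not carry over. Pictures are saved under pics/ and viewed, at most 10 in all, crops included, and the job is handed in when it is done.

```bash
ls; mkdir -p pics
```

Create h.py:
```python
import numpy as np,cv2
from bench import r, cams
def cam(n):
    c=cams.camera_info(n);return np.array(c["camera_matrix"]),np.array(c["R"]),np.array(c["t"])
def pts(n,d):
    K,R,t=cam(n);v,u=np.mgrid[:d.shape[0],:d.shape[1]]
    p=np.stack([(u-K[0,2])/K[0,0]*d,(v-K[1,2])/K[1,1]*d,d],-1)
    return (p-t)@R
```

Run:
```python
from h import *
for n in("top","scene"):
    i,d=cams.grab_frame(n);cv2.imwrite(f"pics/{n}0.png",i);np.save(f"{n}0.npy",d)
    K,R,t=cam(n);print(n,K[0,0],-R.T@t)
o=r.get_obs();print(o)
i=cv2.imread("pics/top0.png");P=pts("top",np.load("top0.npy"))
h=cv2.cvtColor(i,cv2.COLOR_BGR2HSV)
m=cv2.inRange(h,(95,120,50),(130,255,255))>0
q=P[m];print(m.sum(),np.median(q,0),q.min(0),q.max(0))
```

```text
bench.py
pics
top 355.1530659487443 [ 4.09975175e-01 -7.59322219e-07  9.35031138e-01]
scene 366.5321760070566 [ 0.88210409 -0.55103079  0.6042668 ]
{'clock': 0.1, 'joints': array([-1.37008384,  0.47771458,  0.02235422,  1.5563387 , -0.01152458,
        1.1093115 , -0.08310694]), 'qvel': array([-0.00207188, -0.00134506,  0.00061497, -0.00310403, -0.00098088,
       -0.00151431,  0.00011158]), 'tau': array([ 3.00450978e-03, -5.97762108e+01,  1.61272768e+00, -2.81954849e+01,
        1.27598559e-02,  4.89197555e-03, -6.93186053e-06]), 'tcp_pos': array([0.20502889, 0.64267521, 0.30303084]), 'orientation': array([-4.83145381e-01, -3.10406517e+00,  2.57152006e-03]), 'contact_force': array([-0.33497053, -0.18088857,  0.40910499]), 'moment': array([-0.00068177,  0.00272452,  0.01091674]), 'gripper_force': 0.0, 'grip_width': 0.0857218488418198}
255 [0.52752464 0.06926414 0.11210186] [ 4.09975175e-01 -7.59322219e-07  7.33736026e-02] [0.55583175 0.09067549 0.93503114]
```

View pics/top0.png

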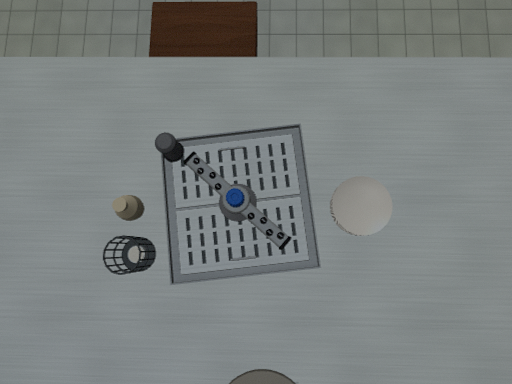

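View pics/scene0.png

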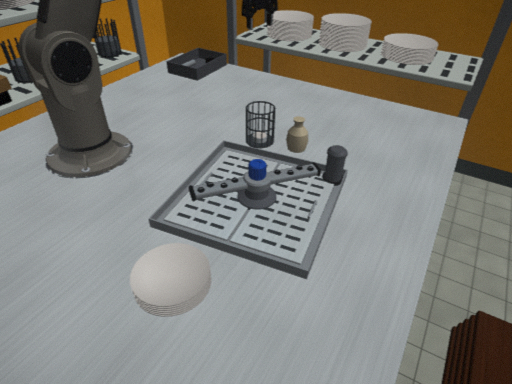

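The top view shows the cap at (235,198), the blade tips at (190,158) and (287,243), and the pipe at the upper left near (165,142). The vase is at (128,208), the lantern at (130,255) and the plates at (362,206). The scene view agrees with this. Next I'll turn these pixels into positions.

Add to h.py:
```python
def ray(n,uv,z):
    K,R,t=cam(n);c=-R.T@t;w=R.T@np.linalg.solve(K,[uv[0],uv[1],1.]);return c+w*(z-c[2])/w[2]
```

Run:
```python
from h import *
for n in("top","scene"):
    i=cv2.imread(f"pics/{n}0.png");d=np.load(n+"0.npy");P=pts(n,d);P[d==0]=np.nan
    h=cv2.cvtColor(i,cv2.COLOR_BGR2HSV);m=(cv2.inRange(h,(100,120,40),(130,255,255))>0)&(d>0)
    q=P[m];top=q[(q[:,2]>.109)&(q[:,2]<.12)]
    print(n,"cap",len(top),top.min(0),top.max(0),(top.min(0)+top.max(0))/2)
    if n=="top":
        C=(top.min(0)+top.max(0))/2
        for nm,uv,z in(("tipA",(190,158),.07),("tipB",(287,243),.07),("pipe",(165,139),.104),("vase",(120,205),.1),("lant",(115,255),.116),("plate",(362,206),.048)):
            p=ray(n,uv,z);e=p-C;print(nm,p,np.hypot(*e[:2]),np.arctan2(e[1],e[0]))
    # blade mask by height
    g=np.hypot(P[...,0]-C[0],P[...,1]-C[1]);b=(P[...,2]>.06)&(P[...,2]<.08)&(g>.05)&(g<.17)
    q=P[b][:,:2];v,l,_=(lambda x:np.linalg.svd(x-x.mean(0),full_matrices=False)[::-1])(q);print("blade",len(q),q.mean(0),np.arctan2(v[0,1],v[0,0]))
    hi=(P[...,2]>.085)&(P[...,0]>.3)&(P[...,0]<.9)&(g>.17)&(g<.4)
    k,L,s,c=cv2.connectedComponentsWithStats(hi.astype('u1'))
    for j in range(1,k):
        if s[j,4]>15:
            q=P[L==j];print("tall",s[j,4],q.min(0).round(3),q.max(0).round(3))
from scipy.spatial.transform import Rotation as Ro
print(Ro.from_rotvec(r.get_obs()["orientation"]).as_matrix().round(3))
```

```text
top cap 228 [0.50902047 0.05005192 0.10907573] [0.5496644  0.09040983 0.11634128] [0.52934243 0.07023087 0.1127085 ]
tipA [0.63169239 0.18842874 0.07      ] 0.1563529605720065 0.8571318609954267
tipB [ 0.42373973 -0.05567393  0.07      ] 0.1643287850617513 -2.2687230630122817
pipe [0.67011388 0.24459712 0.104     ] 0.2240986110789632 0.8916006203661466
vase [0.50684583 0.34504773 0.1       ] 0.27573611154563543 1.6524745529687672
lant [0.38937868 0.34124508 0.116     ] 0.305022214118381 2.0475126927703258
plate [ 0.51846168 -0.24351852  0.048     ] 0.3139380054705726 -1.6054621993359186
blade 1356 [0.524582   0.06573711] -2.283768156284217
tall 352 [0.639 0.221 0.088] [0.688 0.272 0.106]
tall 163 [0.492 0.331 0.085] [0.524 0.366 0.102]
tall 298 [0.347 0.283 0.085] [0.435 0.37  0.118]
scene cap 149 [0.51270849 0.04968264 0.10914373] [0.55005861 0.09044187 0.11553358] [0.53138355 0.07006225 0.11233866]
blade 1104 [0.52715348 0.05905684] -2.2852413389171744
tall 217 [0.346 0.284 0.085] [0.436 0.375 0.117]
tall 83 [0.493 0.33  0.085] [0.526 0.366 0.102]
tall 237 [0.642 0.22  0.085] [0.692 0.266 0.105]
[[-0.953  0.304 -0.   ]
 [ 0.304  0.953 -0.002]
 [-0.    -0.002 -1.   ]]
```

The axis is at about (0.530, 0.070) and blade A points at 0.86 rad. I'll close the fingers into a post and push blade A counter-clockwise at a radius of 0.10 m. First I travel there at height.

Call:
{"name": "send_path", "arguments": {
  "moves": {"sx": [-0.04, -0.08, -0.12, -0.16, -0.2], "sy": [-0.027, -0.055, -0.082, -0.109, -0.137], "sz": [0, 0, 0, 0, 0], "ax": [0, 0, 0, 0, 0], "ay": [0, 0, 0, 0, 0], "az": [0, 0, 0, 0, 0]},
  "jaw": 0,
  "grip_n": 30
}}

```text
clock: 0.6
tcp_pos: [0.3549, 0.45, 0.3036]
orientation: [-0.483, -3.104, 0.001]
contact_force: [0.2, 1.0, 0.3]
grip_width: 0.0127
gripper_force: 0.0
```

Call:
{"name": "send_path", "arguments": {
  "moves": {"sx": [-0.04, -0.08, -0.12, -0.16, -0.2], "sy": [-0.027, -0.055, -0.082, -0.109, -0.137], "sz": [0, 0, 0, 0, 0], "ax": [0, 0, 0, 0, 0], "ay": [0, 0, 0, 0, 0], "az": [0, 0, 0, 0, 0]}
}}

```text
clock: 1.1
tcp_pos: [0.5037, 0.2588, 0.3037]
orientation: [-0.483, -3.104, 0.0]
contact_force: [0.4, 1.5, -0.2]
grip_width: 0.0
gripper_force: 0.0
```

Call:
{"name": "send_path", "arguments": {
  "moves": {"sx": [-0.04, -0.08, -0.12, -0.163, -0.163], "sy": [-0.027, -0.055, -0.082, -0.111, -0.111], "sz": [0, 0, 0, 0, 0], "ax": [0, 0, 0, 0, 0], "ay": [0, 0, 0, 0, 0], "az": [0, 0, 0, -0.1, -0.2]}
}}

```text
clock: 1.6
tcp_pos: [0.6276, 0.0967, 0.3036]
orientation: [0.181, 3.134, -0.007]
contact_force: [-0.4, -1.4, -0.3]
grip_width: 0.0002
gripper_force: 0.0
```

Run:
```python
from h import *
from scipy.spatial.transform import Rotation as Ro
o=r.get_obs();print(o["tcp_pos"],o["joints"],Ro.from_rotvec(o["orientation"]).as_matrix().round(3))
```

```text
[0.62756116 0.09670631 0.30361153] [-0.42294143  0.415293    0.22891104  1.67023506 -0.09902079  1.0671268
  1.29049084] [[-0.993  0.115  0.002]
 [ 0.115  0.993 -0.005]
 [-0.002 -0.005 -1.   ]]
```

Call:
{"name": "send_path", "arguments": {
  "moves": {"sx": [0, 0, 0, 0, 0], "sy": [0, 0, 0, 0, 0], "sz": [0.04, 0.08, 0.12, 0.155, 0.184], "ax": [0, 0, 0, 0, 0], "ay": [0, 0, 0, 0, 0], "az": [-0.115, -0.115, -0.115, -0.115, -0.115]}
}}

```text
clock: 2.1
tcp_pos: [0.6234, 0.105, 0.1174]
orientation: [0.01, -3.139, 0.001]
contact_force: [0.1, 0.4, 0.4]
grip_width: 0.0
gripper_force: 0.0
```

Call:
{"name": "send_path", "arguments": {
  "moves": {"sx": [0], "sy": [0], "sz": [0], "ax": [0], "ay": [0], "az": [0]}
}}

```text
clock: 2.2
tcp_pos: [0.6214, 0.1047, 0.1154]
orientation: [0.01, -3.133, 0.003]
contact_force: [0.5, -0.6, -0.6]
grip_width: 0.0001
gripper_force: 0.0
```

Run:
```python
from h import *
from scipy.spatial.transform import Rotation as Ro
o=r.get_obs();print(o["tcp_pos"],o["joints"],Ro.from_rotvec(o["orientation"]).as_matrix().round(3))
C=np.array([.53,.07]);p=o["tcp_pos"][:2]-C;a0=np.arctan2(p[1],p[0]);print(a0)
# tool-axis shifts (dx=-X, dy=+Y) for successive rows of .2 rad on r=.1, restarted every 5
q=C+p
for k in range(8):
    s=[]
    for j in range(1,6):
        a=a0+.2*(5*k+j);t=C+.1*np.array([np.cos(a),np.sin(a)]);s.append("%.3f %.3f"%(-(t-q)[0],(t-q)[1]))
    q=t;print(round(a,2),s)
```

```text
[0.62138288 0.10473792 0.11541142] [-0.3777561   0.63339411  0.15342044  1.80359744 -0.13715358  0.7237845
  1.42739884] [[-1.    -0.007 -0.009]
 [-0.006  1.    -0.002]
 [ 0.009 -0.002 -1.   ]]
0.3632657836374398
1.36 ['0.007 0.019', '0.019 0.034', '0.034 0.047', '0.052 0.057', '0.071 0.063']
2.36 ['0.020 0.002', '0.040 0.000', '0.059 -0.005', '0.076 -0.015', '0.092 -0.028']
3.36 ['0.013 -0.016', '0.022 -0.033', '0.027 -0.052', '0.029 -0.072', '0.026 -0.092']
4.36 ['-0.006 -0.019', '-0.016 -0.036', '-0.029 -0.051', '-0.045 -0.063', '-0.063 -0.072']
5.36 ['-0.019 -0.005', '-0.039 -0.006', '-0.059 -0.003', '-0.078 0.004', '-0.095 0.014']
6.36 ['-0.015 0.014', '-0.026 0.030', '-0.034 0.048', '-0.039 0.068', '-0.039 0.088']
7.36 ['0.004 0.020', '0.011 0.038', '0.022 0.055', '0.036 0.069', '0.053 0.080']
8.36 ['0.018 0.008', '0.038 0.011', '0.058 0.011', '0.078 0.007', '0.096 -0.001']
```

First two calls, then check.

Call:
{"name": "send_path", "arguments": {
  "moves": {"sx": [0.007, 0.019, 0.034, 0.052, 0.071], "sy": [0.019, 0.034, 0.047, 0.057, 0.063], "sz": [-0.003, -0.003, -0.003, -0.003, -0.003], "ax": [0, 0, 0, 0, 0], "ay": [0, 0, 0, 0, 0], "az": [0, 0, 0, 0, 0]}
}}

```text
clock: 2.7
tcp_pos: [0.5519, 0.1697, 0.1239]
orientation: [-0.013, 3.14, 0.002]
contact_force: [1.0, -1.0, 0.1]
grip_width: 0.0002
gripper_force: 0.6
```

Call:
{"name": "send_path", "arguments": {
  "moves": {"sx": [0.02, 0.04, 0.059, 0.076, 0.092], "sy": [0.002, 0, -0.005, -0.015, -0.028], "sz": [0, 0, 0, 0, 0], "ax": [0, 0, 0, 0, 0], "ay": [0, 0, 0, 0, 0], "az": [0, 0, 0, 0, 0]}
}}

```text
clock: 3.2
tcp_pos: [0.4601, 0.1407, 0.1239]
orientation: [-0.014, 3.14, 0.003]
contact_force: [0.4, 0.9, 0.6]
grip_width: 0.0004
gripper_force: 0.4
```

Run:
```python
from h import *
i,d=cams.grab_frame("top");cv2.imwrite("pics/top1.png",cv2.resize(i[80:320,100:420],(640,480)))
```

```text
(no output)
```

View pics/top1.png

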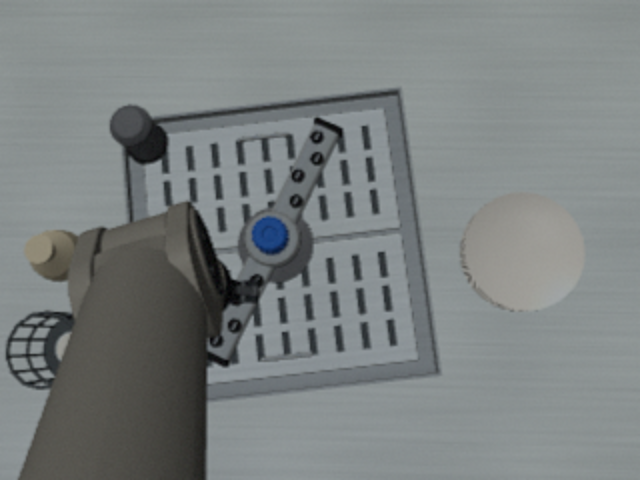

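The wash arm is following. Blade A now points down the picture near (220,355), the finger is behind it at (240,290), and the cap is on. I'll carry on, 3 mm lower.

Call:
{"name": "send_path", "arguments": {
  "moves": {"sx": [0.013, 0.022, 0.027, 0.029, 0.026], "sy": [-0.016, -0.033, -0.052, -0.072, -0.092], "sz": [0.003, 0.003, 0.003, 0.003, 0.003], "ax": [0, 0, 0, 0, 0], "ay": [0, 0, 0, 0, 0], "az": [0, 0, 0, 0, 0]}
}}

```text
clock: 3.75
tcp_pos: [0.4348, 0.0465, 0.1203]
orientation: [0.011, -3.141, -0.001]
contact_force: [0.0, 0.9, 0.2]
grip_width: 0.0001
gripper_force: 0.4
```

Call:
{"name": "send_path", "arguments": {
  "moves": {"sx": [-0.006, -0.016, -0.029, -0.045, -0.063], "sy": [-0.019, -0.036, -0.051, -0.063, -0.072], "sz": [0, 0, 0, 0, 0], "ax": [0, 0, 0, 0, 0], "ay": [0, 0, 0, 0, 0], "az": [0, 0, 0, 0, 0]}
}}

```text
clock: 4.25
tcp_pos: [0.4986, -0.0256, 0.1201]
orientation: [0.008, -3.14, -0.0]
contact_force: [-0.0, 0.8, -0.4]
grip_width: -0.0001
gripper_force: 0.3
```

Call:
{"name": "send_path", "arguments": {
  "moves": {"sx": [-0.019, -0.039, -0.059, -0.078, -0.095], "sy": [-0.005, -0.006, -0.003, 0.004, 0.014], "sz": [0, 0, 0, 0, 0], "ax": [0, 0, 0, 0, 0], "ay": [0, 0, 0, 0, 0], "az": [0, 0, 0, 0, 0]}
}}

```text
clock: 4.75
tcp_pos: [0.594, -0.0108, 0.12]
orientation: [0.008, -3.14, 0.001]
contact_force: [-1.2, -0.2, 0.1]
grip_width: 0.0003
gripper_force: 0.4
```

Call:
{"name": "send_path", "arguments": {
  "moves": {"sx": [-0.015, -0.026, -0.034, -0.039, -0.039], "sy": [0.014, 0.03, 0.048, 0.068, 0.088], "sz": [0, 0, 0, 0, 0], "ax": [0, 0, 0, 0, 0], "ay": [0, 0, 0, 0, 0], "az": [0, 0, 0, 0, 0]}
}}

```text
clock: 5.25
tcp_pos: [0.6329, 0.0797, 0.12]
orientation: [-0.01, 3.141, -0.0]
contact_force: [-0.1, -1.1, 0.5]
grip_width: -0.0003
gripper_force: 0.4
```

Call:
{"name": "send_path", "arguments": {
  "moves": {"sx": [0.004, 0.011, 0.022, 0.036, 0.036], "sy": [0.02, 0.038, 0.055, 0.069, 0.069], "sz": [0, 0, 0, 0, 0], "ax": [0, 0, 0, 0, 0], "ay": [0, 0, 0, 0, 0], "az": [0, 0, 0, 0, 0]}
}}

```text
clock: 5.75
tcp_pos: [0.5937, 0.1506, 0.1197]
orientation: [0.017, -3.139, -0.002]
contact_force: [0.5, 0.2, -0.2]
grip_width: -0.0003
gripper_force: 0.0
```

Run:
```python
from h import *
i,d=cams.grab_frame("top");cv2.imwrite("pics/top2.png",cv2.resize(i[80:320,100:420],(640,480)))
P=pts("top",d);P[d==0]=np.nan;C=np.array([.53,.07])
e=P[...,:2]-C;g=np.hypot(*np.moveaxis(e,-1,0));a=np.arctan2(e[...,1],e[...,0])
b=(P[...,2]>.058)&(P[...,2]<.074)&(g>.05)&(g<.17)&(a<-1.5)
print(b.sum(),a[b].mean()+np.pi)
o=r.get_obs();print(o["tcp_pos"],o["joints"])
```

```text
643 1.2830110237830301
[0.59502728 0.14878712 0.11993558] [-0.46560382  0.60358652  0.16054894  1.84975639 -0.14279045  0.69998276
  1.35644515]
```

View pics/top2.png

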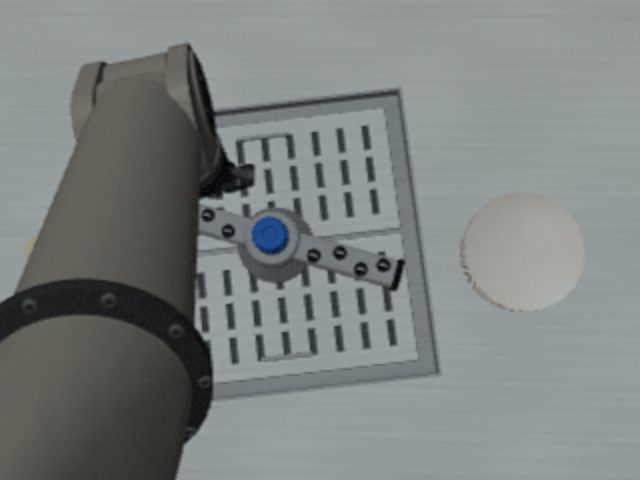

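The second blade now points right, to (395,275), so the arm has turned about 6.28+0.42 rad, and the cap is still on its seat. I'll rise, open, move over the cap and bring the wrist joint near its centre.

Call:
{"name": "send_path", "arguments": {
  "moves": {"sx": [0, 0, 0, 0.033, 0.065], "sy": [0, 0, 0, -0.039, -0.079], "sz": [-0.04, -0.08, -0.12, -0.12, -0.12], "ax": [0, 0, 0, 0, 0], "ay": [0, 0, 0, 0, 0], "az": [0, 0, 0, 0, 0]},
  "jaw": 0.085
}}

```text
clock: 6.3
tcp_pos: [0.5339, 0.0685, 0.2416]
orientation: [-0.011, 3.137, 0.001]
contact_force: [0.5, -1.4, -0.5]
grip_width: 0.0722
gripper_force: 0.0
```

Call:
{"name": "send_path", "arguments": {
  "moves": {"sx": [0, 0, 0, 0, 0], "sy": [0, 0, 0, 0, 0], "sz": [0, 0, 0, 0, 0], "ax": [0, 0, 0, 0, 0], "ay": [0, 0, 0, 0, 0], "az": [0.15, 0.3, 0.45, 0.6, 0.75]}
}}

```text
clock: 6.8
tcp_pos: [0.5335, 0.0681, 0.2402]
orientation: [1.153, 2.921, 0.0]
contact_force: [-0.5, 0.4, 0.5]
grip_width: 0.0847
gripper_force: 0.0
```

Call:
{"name": "send_path", "arguments": {
  "moves": {"sx": [0, 0, 0, 0, 0], "sy": [0, 0, 0, 0, 0], "sz": [0, 0, 0, 0, 0], "ax": [0, 0, 0, 0, 0], "ay": [0, 0, 0, 0, 0], "az": [0.15, 0.3, 0.45, 0.55, 0.55]}
}}

```text
clock: 7.3
tcp_pos: [0.5335, 0.0685, 0.2401]
orientation: [1.896, 2.504, -0.0]
contact_force: [-0.4, -0.4, -0.1]
grip_width: 0.0851
gripper_force: 0.0
```

Run:
```python
from h import *
from scipy.spatial.transform import Rotation as Ro
o=r.get_obs();R=Ro.from_rotvec(o["orientation"]).as_matrix()
print(o["tcp_pos"],o["joints"],R.round(3));print(R.T@(np.array([.53,.07,.15])-o["tcp_pos"]))
```

```text
[0.53346426 0.06845483 0.24010508] [-0.64515014  0.35336069  0.4977877   1.97390471 -0.21800345  0.86572096
  0.24355575] [[-0.271  0.963  0.   ]
 [ 0.963  0.271 -0.   ]
 [-0.001  0.    -1.   ]]
[ 0.0024781  -0.0029469   0.09010266]
```

Call:
{"name": "send_path", "arguments": {
  "moves": {"sx": [0.0025, 0.0025, 0.0025, 0.0025], "sy": [-0.003, -0.003, -0.003, -0.003], "sz": [0.03, 0.06, 0.09, 0.09], "ax": [0, 0, 0, 0], "ay": [0, 0, 0, 0], "az": [0, 0, 0, 0]}
}}

```text
clock: 7.7
tcp_pos: [0.5275, 0.0701, 0.147]
orientation: [-1.889, -2.506, 0.008]
contact_force: [-0.1, 0.2, 0.1]
grip_width: 0.0851
gripper_force: 0.0
```

Call:
{"name": "send_path", "arguments": {
  "moves": {"sx": [0, 0, 0, 0, 0], "sy": [0, 0, 0, 0, 0], "sz": [0, 0, 0, 0, 0], "ax": [0, 0, 0, 0, 0], "ay": [0, 0, 0, 0, 0], "az": [0, 0, 0, 0, 0]},
  "jaw": 0.03,
  "grip_n": 50
}}

```text
clock: 8.2
tcp_pos: [0.5306, 0.071, 0.1516]
orientation: [1.892, 2.506, 0.004]
contact_force: [-0.1, 0.0, 5.7]
grip_width: 0.0415
gripper_force: 49.8
```

Call:
{"name": "send_path", "arguments": {
  "moves": {"sx": [0, 0, 0, 0], "sy": [0, 0, 0, 0], "sz": [0, 0, 0, 0], "ax": [0, 0, 0, 0], "ay": [0, 0, 0, 0], "az": [-0.1, -0.2, -0.3, -0.3]}
}}

```text
clock: 8.6
tcp_pos: [0.5311, 0.0702, 0.1517]
orientation: [1.498, 2.758, 0.004]
contact_force: [0.4, -2.8, 8.0]
grip_width: 0.042
gripper_force: 51.7
```

```bash
python3 -c "
from bench import r, cams
o=r.get_obs();print(o['moment'],o['orientation'],o['joints'][6])"
```

```text
[-0.50968091 -0.07093231 -0.6723918 ] [1.4984047  2.75770764 0.00403523] 0.5630598684612922
```

Call:
{"name": "send_path", "arguments": {
  "moves": {"sx": [0, 0, 0], "sy": [0, 0, 0], "sz": [-0.0005, -0.0005, -0.0005], "ax": [0, 0, 0], "ay": [0, 0, 0], "az": [-0.1, -0.2, -0.2]}
}}

```text
clock: 8.9
tcp_pos: [0.53, 0.0713, 0.1516]
orientation: [1.218, 2.895, 0.003]
contact_force: [-2.5, 0.6, 7.6]
grip_width: 0.0419
gripper_force: 57.9
```

```bash
python3 -c "
from bench import r, cams
o=r.get_obs();print(o['moment'],o['orientation'],o['joints'][6])"
```

```text
[ 0.1672696   0.39114616 -0.93165561] [1.21820603 2.89542027 0.00299447] 0.723593285750137
```

The resisting moment is growing, which suggests the cap is blocked this way. I'll try clockwise.

Call:
{"name": "send_path", "arguments": {
  "moves": {"sx": [0, 0, 0, 0], "sy": [0, 0, 0, 0], "sz": [0, 0, 0, 0], "ax": [0, 0, 0, 0], "ay": [0, 0, 0, 0], "az": [0.12, 0.24, 0.36, 0.36]}
}}

```text
clock: 9.3
tcp_pos: [0.5304, 0.0713, 0.1517]
orientation: [1.72, 2.627, 0.002]
contact_force: [-0.9, -0.3, 7.3]
grip_width: 0.0418
gripper_force: 58.0
```

```bash
python3 -c "
from bench import r, cams
o=r.get_obs();print(o['moment'],o['orientation'],o['joints'][6])"
```

```text
[-0.13044093  0.17076428  0.01587598] [1.72049413e+00 2.62683599e+00 2.18420962e-03] 0.4274885988777257
```

Call:
{"name": "send_path", "arguments": {
  "moves": {"sx": [0, 0, 0, 0], "sy": [0, 0, 0, 0], "sz": [0, 0, -0.0005, -0.001], "ax": [0, 0, 0, 0], "ay": [0, 0, 0, 0], "az": [0.12, 0.24, 0.36, 0.36]}
}}

```text
clock: 9.7
tcp_pos: [0.5304, 0.0708, 0.1527]
orientation: [2.163, 2.276, 0.002]
contact_force: [0.5, -1.0, 4.8]
grip_width: 0.0418
gripper_force: 57.8
```

Run:
```python
from h import *
o=r.get_obs();print(o['moment'],o['orientation'],o['joints'][6])
i,d=cams.grab_frame("scene");cv2.imwrite("pics/s3.png",cv2.resize(i[80:260,150:390],(800,600)))
```

```text
[-0.27652142 -0.02152093  0.00159952] [2.16316756 2.2760235  0.00234384] 0.13727471558294174
```

View pics/s3.png

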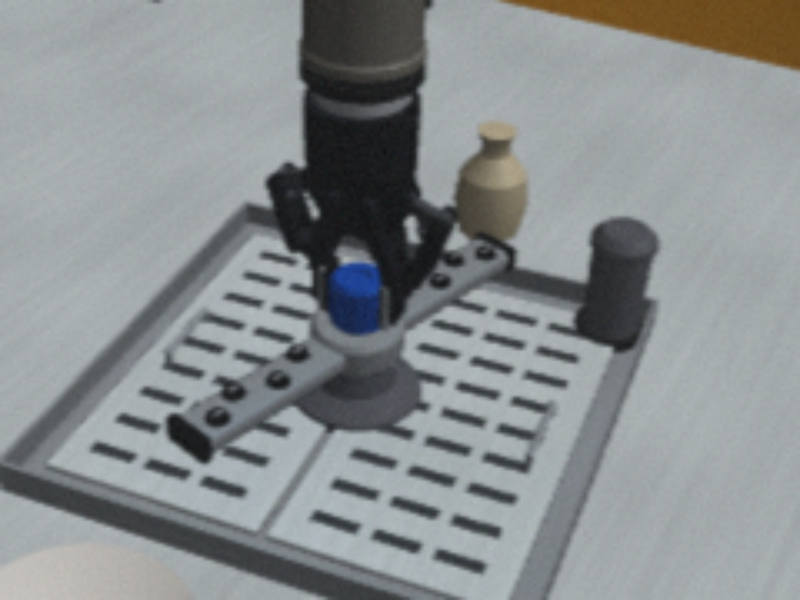

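The picture shows the cap at (357,298) held between the pads, with the wash arm clear. Clockwise it turns with no resistance, so the thread is left-handed. I'll turn about 1 rad more, following the rise.

Call:
{"name": "send_path", "arguments": {
  "moves": {"sx": [0, 0, 0, 0, 0], "sy": [0, 0, 0, 0, 0], "sz": [-0.0003, -0.0006, -0.001, -0.0013, -0.0016], "ax": [0, 0, 0, 0, 0], "ay": [0, 0, 0, 0, 0], "az": [0.12, 0.24, 0.36, 0.48, 0.6]}
}}

```text
clock: 10.25
tcp_pos: [0.5296, 0.0708, 0.1542]
orientation: [-2.741, -1.534, -0.001]
contact_force: [-3.1, -1.2, 9.3]
grip_width: 0.0416
gripper_force: 57.9
```

Call:
{"name": "send_path", "arguments": {
  "moves": {"sx": [0, 0, 0, 0, 0], "sy": [0, 0, 0, 0, 0], "sz": [-0.0003, -0.0006, -0.001, -0.0012, -0.0012], "ax": [0, 0, 0, 0, 0], "ay": [0, 0, 0, 0, 0], "az": [0.12, 0.24, 0.36, 0.45, 0.45]}
}}

```text
clock: 10.75
tcp_pos: [0.5296, 0.0714, 0.1554]
orientation: [-3.013, -0.888, -0.001]
contact_force: [-3.6, -1.0, 11.8]
grip_width: 0.0416
gripper_force: 58.4
```

```bash
python3 -c "
from bench import r, cams
o=r.get_obs();print(o['moment'],o['orientation'],o['joints'][6])"
```

```text
[-0.03218415  0.80817916  0.00552861] [-3.01262904e+00 -8.87636354e-01 -5.74171454e-04] -0.6938640954422955
```

Call:
{"name": "send_path", "arguments": {
  "moves": {"sx": [0, 0, 0], "sy": [0, 0, 0], "sz": [-0.003, -0.006, -0.006], "ax": [0, 0, 0], "ay": [0, 0, 0], "az": [0, 0, 0]}
}}

```text
clock: 11.05
tcp_pos: [0.5297, 0.0713, 0.1606]
orientation: [-3.011, -0.894, -0.001]
contact_force: [-0.4, -0.3, -1.0]
grip_width: 0.0417
gripper_force: 57.2
```

```bash
python3 -c "
from bench import r, cams
o=r.get_obs();print(o['moment'],o['contact_force'])"
```

```text
[-0.06352355 -0.00203007 -0.01973703] [-0.37443099 -0.29756629 -1.00353674]
```

Call:
{"name": "send_path", "arguments": {
  "moves": {"sx": [0, 0, 0, 0, 0], "sy": [0, 0, 0, 0, 0], "sz": [-0.02, -0.04, -0.06, -0.08, -0.09], "ax": [0, 0, 0, 0, 0], "ay": [0, 0, 0, 0, 0], "az": [0, 0, 0, 0, 0]}
}}

```text
clock: 11.55
tcp_pos: [0.53, 0.071, 0.2515]
orientation: [-3.011, -0.894, -0.003]
contact_force: [0.5, 0.7, -0.7]
grip_width: 0.0417
gripper_force: 57.1
```

Call:
{"name": "send_path", "arguments": {
  "moves": {"sx": [0, 0, 0, 0, 0], "sy": [0, 0, 0, 0, 0], "sz": [0, 0, 0, 0, 0], "ax": [0, 0, 0, 0, 0], "ay": [0, 0, 0, 0, 0], "az": [0, 0, 0, 0, 0]}
}}

```text
clock: 12.05
tcp_pos: [0.5293, 0.0709, 0.2496]
orientation: [3.011, 0.895, -0.002]
contact_force: [-0.2, 1.3, -0.9]
grip_width: 0.0414
gripper_force: 57.1
```

Run:
```python
from h import *
i,d=cams.grab_frame("scene");cv2.imwrite("pics/s4.png",cv2.resize(i[60:260,130:390],(780,600)))
m=(cv2.inRange(cv2.cvtColor(i,cv2.COLOR_BGR2HSV),(100,120,40),(130,255,255))>0)&(d>0)
q=pts("scene",d)[m];print(np.percentile(q,[3,50,97],axis=0))
```

```text
[[0.4291597  0.02250768 0.02786839]
 [0.52815047 0.05955195 0.19757053]
 [0.5513926  0.3091074  0.23127062]]
```

View pics/s4.png

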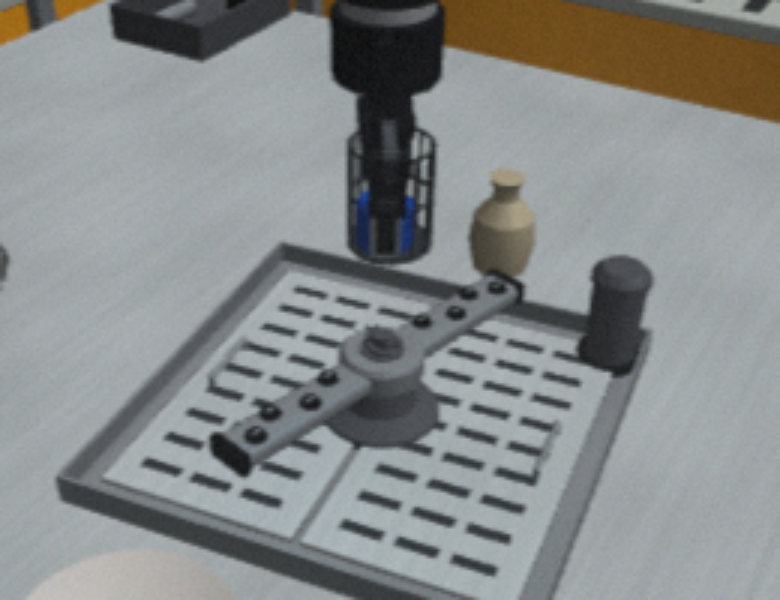

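The cap, at (387,222), is held between the fingers well above the bare thread stub at (382,342). The lantern is only behind it in the view. The vase and the lantern stand where they were.

```bash
python3 -c "
from bench import r, cams
print(r.hand_in())"
```

```text
the job is handed in; nothing more can be done
None
```

The wash arm was guided through about 6.7 rad with the cap still on, the cap came off clockwise (a left-hand thread), and the job was handed in with the cap held still about 10 cm above its seat; no verdict was returned.

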